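# Strip the drill's cross table: pair of parallels, then the fence stop

### The job

Strip this cross table so it can go back under the drill: first take up the two steel parallels together in one grip and set them down side by side as a pair, standing on edge, in the felt-lined tray. Then slide the loosened red fence stop along its T-slot and out of the open end, and stand it on its foot in the tray beside the pair. Leave the other things on the bench where they are.

Things in the scene. Friction and masses are not known exactly. Their poses are not given: they have to be found in the camera images.
- cross_table: Green drill cross table fixed to the bench; bare steel top 150 mm (its x) by 260 mm (y), top face 110 mm above the origin (centre of its underside, on the bench). Three T-slots run along its y at x = -45, 0, +45 mm, open at the -y end (y = -130 mm), closed at the +y end by a green bracket with a black handwheel, flush with the top. Another handwheel stands out to +x, below the top.
- slot_end (a point): Middle of the top edge of the cross table's open end: (0, -130, +110) mm in its frame. Each T-slot has a neck 14 mm wide and 11 mm deep, and below it a cavity 25 mm wide and 11 mm high.
- stop: Red L-shaped fence stop, about 0.36 kg, loose in one of the two outer T-slots (either), near the closed end, its axes along the table's. Origin: centre of the underside of its flange, which rests on the top face. Flange 44 (x) by 60 (y) by 12 mm thick; on it a screw head at y = +10 mm, 16 mm across, top at z = 18 mm. Below the origin is a steel T-foot (see stop_heel).
- stop_upright (a point): Middle of the top edge of the stop's upright plate, the part to grip: (0, -22, +58) mm in the stop's frame. The plate is 44 mm wide (x) and 16 mm thick (y = -30 to -14), from z = 12 to 58 mm, on the side facing the open end.
- stop_heel (a point): Rear end of the T-foot: (0, +28, -12.5) mm in the stop's frame. Foot y = -28 to +28; neck 12 mm wide to z = -12.5, then 22 mm wide to z = -20.5. Side play 1 mm, lift 1.5 mm, light friction. It lifts out only when the whole foot is past the open end (stop's origin at y = -158 mm or beyond in the table's frame). Standing on its foot, the origin is 20.5 mm above the support.
- parallel_a: One of a matched pair of bright, pale ground-steel parallels: bar 120 mm long (x) by 12 mm thick (y) by 25 mm high (z), three dark holes through its side, about 0.27 kg. Origin: centre of its underside. It stands on edge on the cross table, across the slots, between the stop and the open end.
- parallel_b: The other parallel, same as parallel_a, beside it on the closed-end side (about +y of the table) with a gap of 6 to 10 mm between them: they are 30 to 34 mm over both and close up together when pinched. The stop's upright is at least 30 mm away.
- clamp_stud: Dark steel clamp stud with a hexagon nut on a 30 mm washer, 45 mm high above the table's top face, tightened in the other outer T-slot near the closed end. Fixed; it stays. Origin: centre of the washer's underside.
- tray: Wooden tooling tray with blue felt, fixed on the bench beside the open end. Inside 260 mm (x) by 220 mm (y); felt 5 mm above its origin (centre of the underside, on the bench); rim 8 mm thick, its top 14 mm above the bench.
- doming_block: Bystander: brass doming cube of 60 mm, round dimples in its faces. Origin: centre of its underside.
- bottle: Bystander: amber glass bottle with a cork cap, 66 mm across, 190 mm high. Origin: centre of its underside.
- hammer: Bystander: hammer 260 mm long lying on the bench. Origin: on its underside, near the middle.
Not all that is in view belongs to the job. There is more than one size of the stop; the job needs the largest. What is shaped like the parallel_a but pink is not meant.

How it is judged (in metres and radians):
On the way, in this order (a step that is already met when the one before it is completed fails the run):
1. both parallels are up off the cross table together (z of each of parallel_a, parallel_b in the frame of cross_table above 0.125 m and distance between parallel_a and parallel_b below 0.04 m), for 0.2 s.
2. the parallels stand side by side in the tray, let go (x of parallel_a in the frame of tray between -0.12 and 0.12 m and y of parallel_a in the frame of tray between -0.1 and 0.1 m and z of parallel_a in the frame of tray between 0.002 and 0.01 m and x of parallel_b in the frame of tray between -0.12 and 0.12 m and y of parallel_b in the frame of tray between -0.1 and 0.1 m and z of parallel_b in the frame of tray between 0.002 and 0.01 m and angle between each of parallel_a, parallel_b's own z axis and vertical below 0.12 rad and angle between the x axis of parallel_a and the x axis of parallel_b, either way round below 0.12 rad and distance between parallel_a and parallel_b below 0.032 m and contact force between the fingers and parallel_a below 0.2 N and contact force between the fingers and parallel_b below 0.2 N), for 0.1 s.
3. the stop has been slid out of the open end: its whole foot is past the end of the slot, still at the height of the slot (y of stop_heel in the frame of cross_table below -0.13 m and z of stop in the frame of cross_table between 0.095 and 0.13 m and angle between stop's own z axis and vertical below 0.3 rad), for 0.03 s.
At the end, for the whole second after the job is handed in: Both parallels lie wholly on the felt of the tray, on edge (within 7 degrees of upright), parallel within 7 degrees and their centres within 32 mm of each other; the stop stands upright (within 7 degrees) on its foot on the felt; all three at rest (x of parallel_a in the frame of tray between -0.12 and 0.12 m and y of parallel_a in the frame of tray between -0.1 and 0.1 m and z of parallel_a in the frame of tray between 0.002 and 0.01 m and x of parallel_b in the frame of tray between -0.12 and 0.12 m and y of parallel_b in the frame of tray between -0.1 and 0.1 m and z of parallel_b in the frame of tray between 0.002 and 0.01 m and angle between each of parallel_a, parallel_b, stop's own z axis and vertical below 0.12 rad and angle between the x axis of parallel_a and the x axis of parallel_b, either way round below 0.12 rad and distance between parallel_a and parallel_b below 0.032 m and x of stop in the frame of tray between -0.12 and 0.12 m and y of stop in the frame of tray between -0.1 and 0.1 m and z of stop in the frame of tray between 0.018 and 0.032 m and linear speed of each of parallel_a, parallel_b, stop below 0.01 m/s); the robot touches nothing.
It fails at once if the doming block is disturbed (moved more than 20 mm) (distance of doming_block from where it was at the start of the episode above 0.02 m).
It fails at once if the bottle is disturbed (moved more than 20 mm) (distance of bottle from where it was at the start of the episode above 0.02 m).
It fails at once if the hammer is disturbed (moved more than 20 mm) (distance of hammer from where it was at the start of the episode above 0.02 m).
It also fails if it takes over 58 s, if anything falls off the work surface, if the arm or the gripper's body presses on something with over 40 N, if the wrist force passes 120 N, or if a joint passes its speed limit or range.

### The arm

A 6-joint arm with a two-finger parallel gripper is mounted at the origin on the work surface. World frame = base frame: x ahead of the robot, y to its left, z up, the work surface at z = 0. Lengths are in mm, angles in rad, forces in N, time in s.
With the tool pointing down it reaches from about 375 to 900 mm from the base axis. Payload 3.1 kg.
Tool frame: the origin (TCP) lies at the very end of the fingers, on their centre line; the grasp point (between the pads) lies 19 mm behind it; z points along the fingers, y is the line along which they close (so a half turn about z gives the same grasp; the last joint's range is limited). The gripper opens to 85 mm and grips with 20 to 120 N. Pads are 22 mm wide; open, the fingers measure 114 mm over their backs; the gripper's body (76 mm by 85 mm) begins 54 mm behind the grasp point. The pads swing forward as they close: fully open they stand 13 mm farther back than shut.
Start: joints at [1.048, 0.527, 1.433, -0, 1.181, -0.178], TCP at [211.214, 588.205, 199.81] pointing down, gripper open.
Joint ranges: [-3.08, 3.08], [-0.75, 2.2], [0.22, 2.44], [-1.43, 4.57], [0, 2.65], [-2.85, 2.85]. Speed limits (rad/s): [2.79, 2.79, 3.14, 3.14, 3.14, 3.14].

### API

Orientations are given as a rotation vector (axis times angle).
In Python, from workcell import * gives the robot as it stands.
- The arm moves only by the tool step_arm, never from a script. Its argument "steps" is a list that holds one entry, the list of rows, each a list of 5 numbers: the gripper command: -1 is fully open, 1 is shut, values between are in proportion, then the shift along the tool's x, y, z in m, then the turn about the tool's z in rad. A call has 1 to 12 rows; each row shifts and turns the commanded pose from where the row before left it, along the tool's axes as they then stand; what a row does not reach is not made up. A row lasts 1/10 s, in which the tool goes at most 50 mm and 8.59 degrees, less where a joint would pass 70% of its speed; a pose out of reach is approached as far as the arm can. A call with a gripper value outside its range is refused whole. The fingers move at their own pace and stop on an object; the grip force is fixed at half the most. Time passes only in rows, so rows that do not move let the fingers close. It gives the time, the measured TCP pose, the force, the opening and the grip force at its end, in the units of the state.
- state(): the state, without advancing time (a new reading comes with each control period).
- grab_frame(name): name is "side" or "top" or "wrist"; returns the picture (420x560x3 uint8, red, green, blue); there is no depth.
- camera_info(name): a dict with "camera_matrix" (3x3 intrinsics, pixels), "R" (3x3) and "t" (3): a world point X has camera coordinates R X + t; the wrist camera has in their place "hand_eye" (4x4, takes a point from camera to tool coordinates, whose origin is the TCP and whose axes are the flange's). Camera axes: x right, y down, z forward; pixel columns grow to the right and rows downward; lengths in mm; the calibration is good to about 2 mm. The wrist camera is an equidistant fisheye: a pixel r from the principal point sees the ray r / f radians off the axis. A picture is of the moment at which its call begins: read the wrist's pose just before it. camera_info takes no time and is no camera call.
- sign_off(): hands the job in; it is judged then, once.
Trained networks look in the newest picture that a camera, given by its name, has taken for a name from the list of things; names that differ only in an ending like _2 or _b are one class to them, and where a whole thing is asked for, a point or a joint stands for the part that bears it (a point fixed in the world has none). Each returns a list of dicts, best first, with "conf" (0 to 1); they miss things now and then, are a little off and sometimes report something else, mostly with a low value. They report only what shows in the picture. A call takes as long as a camera call. They do not tell look-alikes from the thing itself.
- regions_of(camera, label): "pixels" (420x560 bool, what is visible of it) and "extent" ([left, top, right, bottom] in pixels, round what is visible of it).
The state is a dict: "clock": time; "joints": joint angles; "joint_vel": joint speeds; "tau": joint torques, N m; "ee_pos": TCP position; "orientation": TCP orientation; "contact_force": force on the tool from outside, world axes, zero at the start; "torque": the same for the moment, N m; "grip_width": opening from 0.0 (shut) to 1.0 (fully open); "grip_force": force on a finger pad.
Only numpy, scipy, OpenCV 4.12 (cv2) and the standard library are available. Lean on these libraries where they do the work, as an engineer would, in place of code of your own. Each camera call takes 0.05 s, during which the arm holds its last target. There are 200 camera calls.

## Working session

There is one attempt and no reset: what is moved stays moved. The work goes in short steps, Python scripts to look and compute and a tool call to move; the robot and the scene stay as the last step left them, time stands still between calls to the robot, and variables do not carry over. Pictures are saved under pics/ and viewed, at most 10 in all, crops included, and the job is handed in when it is done.

Besides the shell and the picture viewer there is one more tool, called after "Call:" as name(argument=value, ...) on one line, values as JSON. step_arm: Moves the arm, as the interface text tells. Its arguments: {"type":"object","properties":{"steps":{"type":"array","items":{"type":"array","items":{"type":"array","items":{"type":"number"}}}}},"required":["steps"]}

```bash
mkdir -p pics; cat > h.py <<'E'
from workcell import *
import numpy as np, cv2
from scipy.spatial.transform import Rotation as Ro
def shot(c,n):
    im=grab_frame(c); cv2.imwrite(f'pics/{n}.png',im[:,:,::-1]); return im
def ray(c,px,st=None):
    """origin, direction in world for pixels (N,2)"""
    I=camera_info(c);K=np.array(I['camera_matrix']);px=np.atleast_2d(np.array(px,float))
    q=np.c_[(px[:,0]-K[0,2])/K[0,0],(px[:,1]-K[1,2])/K[1,1]]
    if c!='wrist':
        R=np.array(I['R']);t=np.array(I['t']);return -R.T@t,np.c_[q,np.ones(len(q))]@R
    th=np.linalg.norm(q,axis=1)[:,None];d=np.c_[q/np.maximum(th,1e-9)*np.sin(th),np.cos(th)]
    H=np.array(I['hand_eye']);T=np.eye(4);T[:3,:3]=Ro.from_rotvec(st['orientation']).as_matrix();T[:3,3]=st['ee_pos']
    W=T@H;return W[:3,3],d@W[:3,:3].T
def onz(c,px,z,st=None):
    o,d=ray(c,px,st);return o+d*((z-o[2])/d[:,2])[:,None]
def proj(c,X):
    I=camera_info(c);p=np.atleast_2d(X)@np.array(I['R']).T+np.array(I['t']);p=p@np.array(I['camera_matrix']).T;return p[:,:2]/p[:,2:]
E
python3 - <<'E'
from h import *
a=shot('top','top0');b=shot('side','side0')
cv2.imwrite('pics/both0.png',np.hstack([cv2.resize(a,(800,600))[:, :, ::-1]]))
s=state();print(s)
for c in('top','side'):
  print(c,camera_info(c))
  for n in['cross_table','stop','parallel_a','clamp_stud','tray','doming_block','bottle','hammer']:
    for r in regions_of(c,n)[:4]: print(c,n,round(r['conf'],2),np.round(r['extent']))
E
```

```text
{'clock': 0.1, 'joints': array([ 1.04749344e+00,  5.28366409e-01,  1.43377400e+00, -1.53337775e-05,
        1.18142211e+00, -1.78486667e-01]), 'joint_vel': array([-0.00105016, -0.00249347, -0.00438559,  0.00073644,  0.00259504,
        0.00084497]), 'tau': array([ 7.14121506e-04, -4.43309999e+01, -1.78587359e+01, -1.38453256e-04,
        3.82727696e-03, -4.77023754e-07]), 'ee_pos': array([210.8728651 , 587.59675329, 198.93577533]), 'orientation': array([-5.38833579e-01, -3.09436325e+00,  2.91275191e-03]), 'contact_force': array([-0.48584138, -0.46051569, -0.23607307]), 'torque': array([0.02096826, 0.00072889, 0.00396168]), 'grip_force': 0.0, 'grip_width': 0.998105571367241}
top {'camera_matrix': array([[490.79668639,   0.        , 282.45971548],
       [  0.        , 490.79668639, 206.72354435],
       [  0.        ,   0.        ,   1.        ]]), 'R': array([[ 0.00659716, -0.99989085, -0.01322001],
       [-0.99601301, -0.00539427, -0.08904482],
       [ 0.08896379,  0.01375475, -0.99593988]]), 't': array([  48.86861271,  572.70773942, 1320.80490936])}
top cross_table 0.94 [184. 150
[... 811 characters left out ...]
0.67424631, -0.71809203],
       [ 0.16872814, -0.69801903, -0.69591684]]), 't': array([ 564.14771794,  178.15748633, 1022.45895688])}
side cross_table 0.65 [219. 200. 322. 318.]
side stop 0.86 [286. 236. 311. 279.]
side stop 0.6 [344. 287. 366. 312.]
side stop 0.51 [352. 259. 371. 275.]
side parallel_a 0.86 [334. 322. 358. 380.]
side parallel_a 0.81 [326. 224. 371. 236.]
side parallel_a 0.74 [258. 218. 304. 230.]
side parallel_a 0.54 [258. 212. 306. 222.]
side clamp_stud 0.46 [256. 247. 266. 270.]
side tray 0.81 [263. 148. 360. 205.]
side tray 0.45 [210. 189. 235. 216.]
side doming_block 0.76 [208. 188. 234. 211.]
side bottle 0.66 [161. 301. 203. 364.]
side hammer 0.57 [153. 225. 204. 304.]
```

View pics/both0.png

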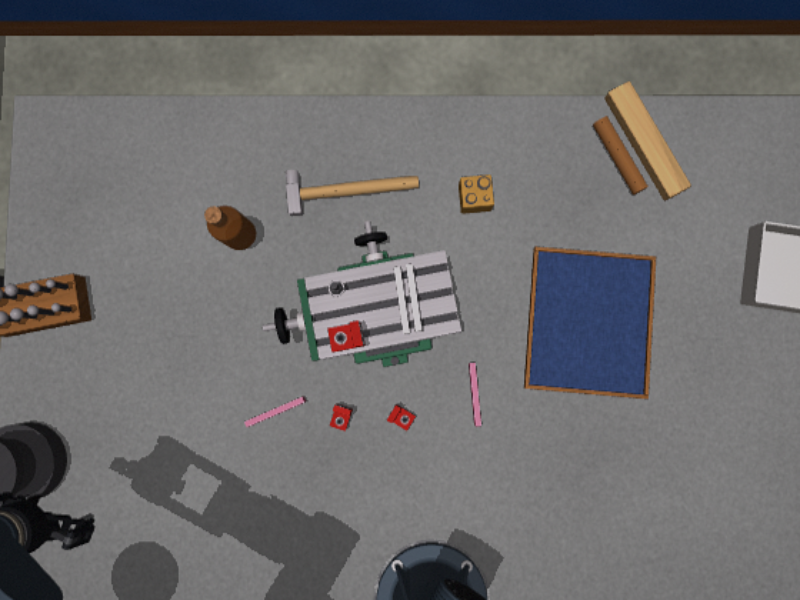

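View pics/side0.png

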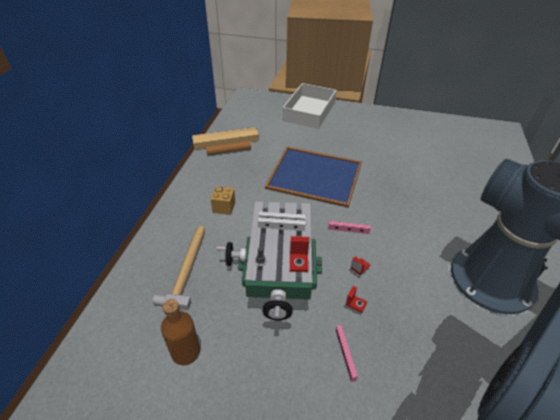

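The top view (800x600) shows the cross table around (380,305). Its open end faces right, toward the tray at (590,322). Two bright parallels stand at (402,299) and (414,297).

Stop candidates in the same picture:
- Red at (346,337), in the outer slot and largest. This one fits the description.
- Small reds at (341,417) and (402,416), loose on the bench. These are decoys.

The pink bars at (275,411) and (475,394) are also decoys.

```bash
python3 - <<'E'
from h import *
im=grab_frame('top')
cv2.imwrite('pics/crop.png',cv2.resize(im[140:265,180:330,::-1],None,fx=5,fy=4.6,interpolation=cv2.INTER_CUBIC)[:575,:750])
f=560/800
e=onz('top',np.array([[446,252],[461,331]])*f,110);print('end',e.round(), np.linalg.norm(e[1]-e[0]))
for n,z in(('parallel_a',135),('stop',140),('clamp_stud',150),('tray',14)):
  for r in regions_of('top',n)[:4]:
    m=r['pixels'].astype(np.uint8);c=max(cv2.findContours(m,0,2)[0],key=cv2.contourArea).reshape(-1,2)
    w=onz('top',c,z)[:,:2].astype(np.float32);R=cv2.minAreaRect(w);print(n,round(r['conf'],2),np.round(R[0]),np.round(R[1]),round(R[2],1))
E
```

```text
end [[644. -25. 110.]
 [501. -52. 110.]] 145.1844557542196
parallel_a 0.77 [357. 276.] [ 13. 111.] 22.1
parallel_a 0.57 [392. -74.] [107.  13.] 5.6
parallel_a 0.55 [556.  55.] [116.  12.] 8.8
parallel_a 0.48 [560.  34.] [118.  12.] 8.4
stop 0.96 [491. 150.] [45. 58.] 13.5
stop 0.76 [352. 157.] [33. 44.] 84.5
stop 0.48 [352.  54.] [39. 30.] 58.8
clamp_stud 0.49 [575. 169.] [25. 25.] 0.3
tray 0.92 [ 526. -308.] [240. 280.] 85.5
```

View pics/crop.png

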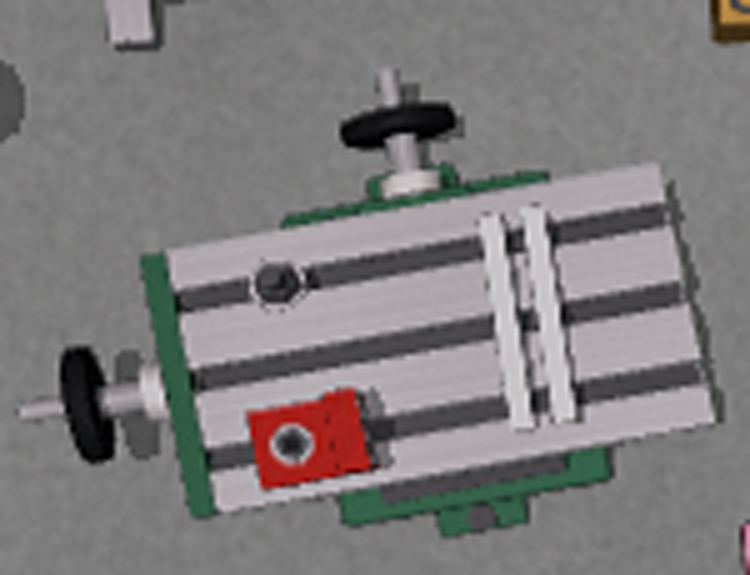

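The crop confirms it: the red L-shaped stop sits in the lower outer slot, the stud in the other outer slot, and the pair of parallels near the open end at about (557,45). I'll move above them.

Call:
step_arm(steps=[[[-0.4, 0, 0, -0.015, -0.124], [-0.4, 0, 0, -0.015, -0.124], [-0.4, 0, 0, -0.015, -0.124], [-0.4, 0, 0, -0.015, -0.124], [-0.4, -0.02, -0.045, 0, 0], [-0.4, -0.02, -0.045, 0, 0], [-0.4, -0.02, -0.045, 0, 0], [-0.4, -0.02, -0.045, 0, 0], [-0.4, -0.02, -0.045, 0, 0], [-0.4, -0.02, -0.045, 0, 0], [-0.4, -0.02, -0.045, 0, 0], [-0.4, -0.02, -0.045, 0, 0]]])

```text
clock: 2.35
ee_pos: [424.5, 254.7, 260.1]
orientation: [-0.237, 3.132, 0.0]
contact_force: [1.0, 0.9, 0.4]
grip_width: 0.694
grip_force: 0.0
```

Call:
step_arm(steps=[[[-0.4, -0.02, -0.045, 0, 0], [-0.4, -0.02, -0.045, 0, 0], [-0.4, -0.02, -0.045, 0, 0], [-0.4, -0.02, -0.045, 0, 0], [-0.4, 0, 0, 0, 0], [-0.4, 0, 0, 0, 0], [-0.4, 0, 0, 0, 0]]])

```text
clock: 3.05
ee_pos: [528.9, 91.2, 259.7]
orientation: [0.238, -3.131, -0.001]
contact_force: [-0.2, 0.7, -1.1]
grip_width: 0.698
grip_force: 0.0
```

```bash
cat >> h.py <<'E'
def tool(s):
    R=Ro.from_rotvec(s['orientation']).as_matrix();return R
def rect(c,n,z,s=None,k=4):
    for r in regions_of(c,n)[:k]:
        m=r['pixels'].astype(np.uint8);q=max(cv2.findContours(m,0,2)[0],key=cv2.contourArea).reshape(-1,2)
        w=onz(c,q,z,s)[:,:2].astype(np.float32);R=cv2.minAreaRect(w);print(n,round(r['conf'],2),np.round(R[0],1),np.round(R[1]),round(R[2],1),np.round(r['extent']))
def where(s):
    R=tool(s);print('pos',s['ee_pos'].round(1),'y-ang',round(np.degrees(np.arctan2(R[1,1],R[0,1])),2),'zdir',R[:,2].round(3),'t',s['clock'],'gw',round(s['grip_width'],3),'j6',s['joints'][5].round(2))
E
python3 - <<'E'
from h import *
s=state();where(s);shot('wrist','w1')
rect('wrist','parallel_a',135,s);rect('wrist','stop',122,s)
E
```

```text
pos [528.9  91.2 259.7] y-ang 98.69 zdir [-0.001  0.    -1.   ] t 3.05 gw 0.698 j6 -1.76
parallel_a 0.93 [553.2  58. ] [121.  16.] 9.2 [234. 151. 252. 271.]
parallel_a 0.77 [405.9 -34.6] [88. 15.] 5.8 [159.  13. 177.  97.]
parallel_a 0.68 [557.9  37.8] [121.  16.] 8.6 [214. 156. 234. 274.]
parallel_a 0.64 [381.1 237. ] [ 9. 95.] 23.6 [407.  67. 487.  87.]
stop 0.93 [371.2 152.4] [29. 36.] 75.0 [347.  24. 384.  66.]
stop 0.76 [367.   65.7] [35. 34.] 58.8 [256.  13. 300.  52.]
stop 0.62 [495.3 155.9] [56. 62.] 10.7 [319. 144. 384. 194.]
```

View pics/w1.png

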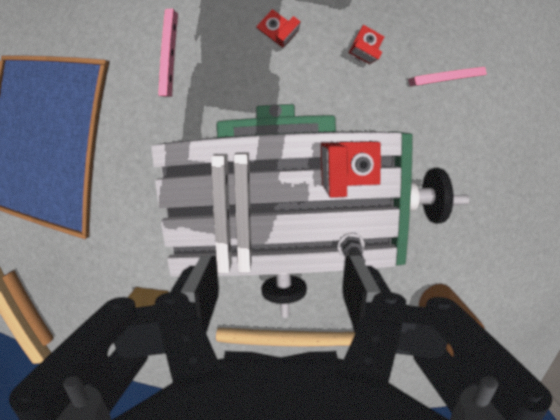

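The wrist view shows the parallels at (220,213) and (243,212), with the stop's upright at (336,168) and clear of them. I'll descend on the pair.

Call:
step_arm(steps=[[[-0.4, -0.0102, -0.0247, 0, 0], [-0.4, -0.0102, -0.0247, 0, 0], [-0.4, 0, 0, 0.03, 0], [-0.4, 0, 0, 0.03, 0], [-0.4, 0, 0, 0.03, 0], [-0.4, 0, 0, 0.0, 0], [-0.4, 0, 0, 0.0, 0]]])

```text
clock: 3.9
ee_pos: [557.3, 45.6, 170.1]
orientation: [0.239, -3.132, -0.0]
contact_force: [0.1, 0.3, -0.1]
grip_width: 0.697
grip_force: 0.0
```

```bash
python3 - <<'E'
from h import *
s=state();where(s)
e=onz('top',[[213,194.3],[311.6,175.9],[223,252],[323,231.3]],110);print(e.round())
for a,b in((0,1),(2,3)): d=e[a]-e[b];print(np.degrees(np.arctan2(d[1],d[0])),np.linalg.norm(d))
s0=dict(ee_pos=np.array([528.9,91.2,259.7]),orientation=np.array([0.238,-3.131,-.001]))
e=onz('wrist',[[153,147],[401,133],[172,274],[397,265]],110,s0);print(e.round())
for a,b in((1,0),(3,2)): d=e[a]-e[b];print(np.degrees(np.arctan2(d[1],d[0])),np.linalg.norm(d))
shot('wrist','w2')
rect('wrist','parallel_a',135,s);rect('wrist','stop',122,s)
E
```

```text
pos [557.3  45.6 170.1] y-ang 98.74 zdir [-0.001  0.    -1.   ] t 3.9 gw 0.697 j6 -1.84
[[596. 231. 110.]
 [645. -24. 110.]
 [448. 202. 110.]
 [502. -53. 110.]]
100.93326960540654 259.08800284962166
102.03322654777209 260.9929007874455
[[502. -47. 110.]
 [450. 205. 110.]
 [645. -18. 110.]
 [595. 237. 110.]]
101.83637243981883 257.6458961189125
101.10067717842442 259.6011539011088
parallel_a 0.86 [558.7  35.4] [120.  12.] 8.5 [259. 136. 274. 303.]
parallel_a 0.8 [437.4 -37.8] [49. 13.] 4.9 [172.   1. 197.  70.]
parallel_a 0.71 [554.3  56.8] [120.  13.] 8.7 [287. 134. 307. 298.]
parallel_a 0.55 [400.2 203.3] [ 9. 89.] 23.8 [474.  53. 552.  68.]
stop 0.93 [496.9 151.6] [56. 70.] 12.3 [392. 124. 474. 198.]
stop 0.85 [389.7 130.7] [30. 38.] 20.2 [407.   0. 454.  38.]
stop 0.76 [400.5  56.2] [ 8. 18.] 12.8 [316.   3. 343.  11.]
```

View pics/w2.png

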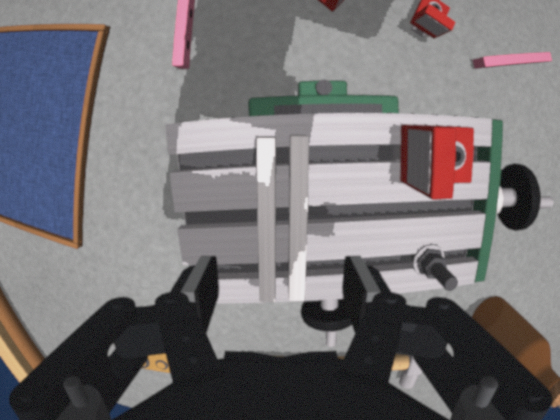

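The fingers straddle the pair (bars at x 266 and 298, fingers at 200 and 360). I'll go down and grip.

Call:
step_arm(steps=[[[-0.4, 0, 0, 0.02, 0], [-0.4, 0, 0, 0.02, 0], [-0.4, 0, 0, 0.0175, 0], [-0.4, 0, 0, 0, 0], [0.6, 0, 0, 0, 0], [1, 0, 0, 0, 0], [1, 0, 0, 0, 0], [1, 0, 0, 0, 0], [1, 0, 0, 0, 0], [1, 0, 0, 0, 0], [1, 0, 0, 0, 0]]])

```text
clock: 5.15
ee_pos: [557.4, 44.7, 112.4]
orientation: [-0.237, 3.133, -0.0]
contact_force: [-0.3, -0.2, -0.2]
grip_width: -0.001
grip_force: 0.0
```

Call:
step_arm(steps=[[[1, 0, 0, 0, 0], [1, 0, 0, 0, 0]]])

```text
clock: 5.35
ee_pos: [557.4, 44.8, 112.2]
orientation: [0.237, -3.132, -0.0]
contact_force: [-0.1, -0.5, 0.4]
grip_width: 0.001
grip_force: 0.0
```

```bash
python3 - <<'E'
from h import *
s=state();where(s)
a=shot('wrist','w3');b=grab_frame('side')
cv2.imwrite('pics/c3.png',np.hstack([cv2.resize(a,(400,300)),cv2.resize(b[180:300,200:360],(400,300),interpolation=2)])[:,:,::-1])
rect('side','parallel_a',135)
E
```

```text
pos [557.4  44.8 112.2] y-ang 98.66 zdir [-0.  0. -1.] t 5.35 gw 0.001 j6 -1.84
parallel_a 0.81 [359.8 363.3] [ 15. 107.] 23.1 [334. 324. 357. 380.]
parallel_a 0.78 [555.5  67.5] [117.  34.] 8.6 [259. 219. 307. 230.]
parallel_a 0.76 [390.8  35.3] [101.  34.] 5.5 [329. 224. 369. 235.]
parallel_a 0.54 [562.   39.8] [118.  21.] 8.5 [257. 212. 306. 222.]
```

View pics/c3.png

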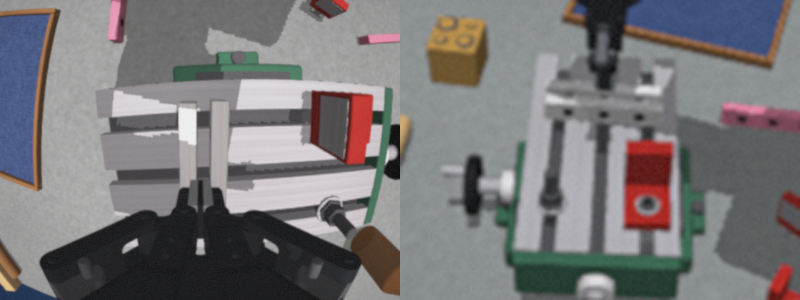

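```bash
python3 - <<'E'
from h import *
s=state();p=s['ee_pos']
P=np.array([p,p+[0,0,20],p+[0,0,60]])
out=[]
for c in('side','top'):
    im=grab_frame(c)[:,:,::-1].copy()
    q=proj(c,P);print(c,q.round(1))
    x,y=q[0].astype(int);cr=im[y-50:y+40,x-60:x+60];cr=cv2.resize(cr,None,fx=3.3,fy=5,interpolation=2)
    for u,v in q: 
        cv2.circle(cr,(int((u-x+60)*3.3),int((v-y+50)*5)),3,(0,255,255),1)
    out.append(cr)
cv2.imwrite('pics/c4.png',np.hstack(out))
E
```

```text
side [[282.  223.2]
 [282.1 217.7]
 [282.4 206.3]]
top [[284.9 209.6]
 [284.9 208.9]
 [284.7 207.5]]
```

View pics/c4.png

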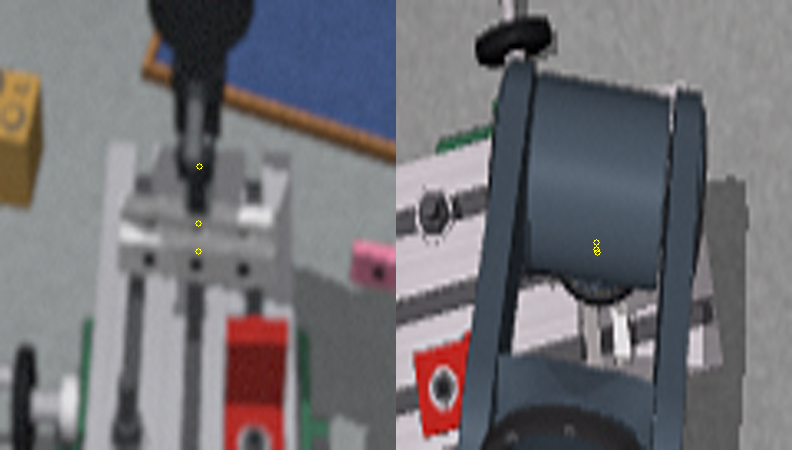

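```bash
python3 - <<'E'
from h import *
I=camera_info('wrist');print(I)
H=np.linalg.inv(I['hand_eye']);K=I['camera_matrix']
def wp(X):
    c=np.c_[np.atleast_2d(X),np.ones(len(X))]@H.T;c=c[:,:3];r=np.linalg.norm(c[:,:2],axis=1);th=np.arctan2(r,c[:,2])
    return np.c_[K[0,0]*c[:,0]/r*th+K[0,2],K[1,1]*c[:,1]/r*th+K[1,2]]
im=cv2.imread('pics/w3.png');im2=cv2.imread('pics/w2.png')
A=wp(np.array([[0,0,0],[0,0,-19],[0,0,-40.]]));B=wp(np.array([[0,30,-4],[0,-30,-4],[0,30,-23],[0,-30,-23.]]))
print(A.round(),B.round())
o=[]
for i,q in((im,A),(im2,B)):
    k=4;cr=cv2.resize(i[180:330,180:380],None,fx=2,fy=4,interpolation=2) if 0 else cv2.resize(i[180:330,180:380],(400,300),interpolation=2)
    for u,v in q: cv2.circle(cr,(int((u-180)*2),int((v-180)*2)),3,(0,255,255),1)
    o.append(cr)
cv2.imwrite('pics/c5.png',np.hstack(o))
E
```

```text
{'camera_matrix': array([[325.1922621 ,   0.        , 280.18308438],
       [  0.        , 325.1922621 , 211.4054479 ],
       [  0.        ,   0.        ,   1.        ]]), 'hand_eye': array([[-4.53853451e-04, -9.60658166e-01, -2.77733112e-01,
         7.03201448e+01],
       [ 9.99999746e-01, -5.88487212e-04,  4.01398701e-04,
        -6.80110389e-01],
       [-5.49049325e-04, -2.77732859e-01,  9.60658190e-01,
        -1.73546923e+02],
       [ 0.00000000e+00,  0.00000000e+00,  0.00000000e+00,
         1.00000000e+00]])}
[[281. 245.]
 [281. 259.]
 [282. 277.]] [[334. 247.]
 [228. 247.]
 [340. 261.]
 [223. 262.]]
```

View pics/c5.png

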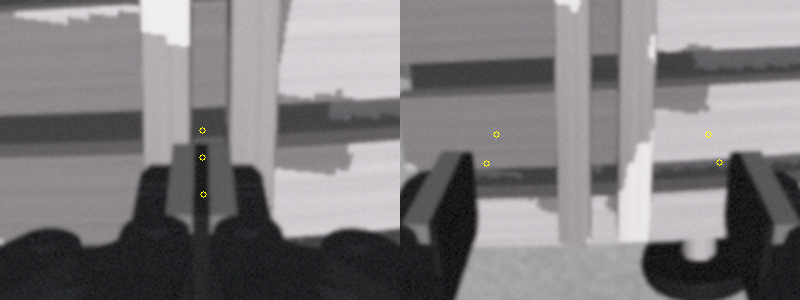

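```bash
python3 - <<'E'
from h import *
s=dict(ee_pos=np.zeros(3),orientation=np.zeros(3))
o,d=ray('wrist',[[265,251.5],[297.5,251.5],[215,256],[345,256]],s)
for x in(-11,0,11):print(x,(o+d*((x-o[0])/d[:,0])[:,None]).round(1).tolist())
E
```

```text
-11 [[-11.0, -10.2, 16.3], [-11.0, 10.4, 16.2], [-11.0, -41.0, 8.4], [-11.0, 39.5, 8.3]]
0 [[0.0, -8.9, -9.4], [0.0, 8.9, -9.5], [0.0, -35.5, -16.2], [0.0, 34.1, -16.3]]
11 [[11.0, -7.7, -35.1], [11.0, 7.4, -35.1], [11.0, -30.1, -40.8], [11.0, 28.6, -40.9]]
```

The pictures show the shut fingertips sitting about 30 mm behind the stated TCP, so they closed above the bars. I'll open and go down in small steps, feeling for contact.

Call:
step_arm(steps=[[[-0.4, 0, 0, 0, 0], [-0.4, 0, 0, 0, 0], [-0.4, 0, 0, 0, 0], [-0.4, 0, 0, 0, 0], [-0.4, 0, 0, 0, 0], [-0.4, 0, 0, 0.008, 0], [-0.4, 0, 0, 0.008, 0], [-0.4, 0, 0, 0, 0], [-0.4, 0, 0, 0, 0]]])

```text
clock: 6.5
ee_pos: [557.0, 44.8, 95.7]
orientation: [0.237, -3.131, -0.0]
contact_force: [0.4, 0.4, 0.2]
grip_width: 0.702
grip_force: 0.0
```

```bash
python3 - <<'E'
from h import *
s=state();where(s)
a=shot('wrist','w6');b=grab_frame('side')
cv2.imwrite('pics/c6.png',np.hstack([cv2.resize(a[180:330,180:380],(400,300),interpolation=2),cv2.resize(b[180:255,232:332],(400,300),interpolation=2)])[:,:,::-1])
E
```

```text
pos [557.   44.8  95.7] y-ang 98.66 zdir [-0.001  0.    -1.   ] t 6.5 gw 0.702 j6 -1.84
```

View pics/c6.png

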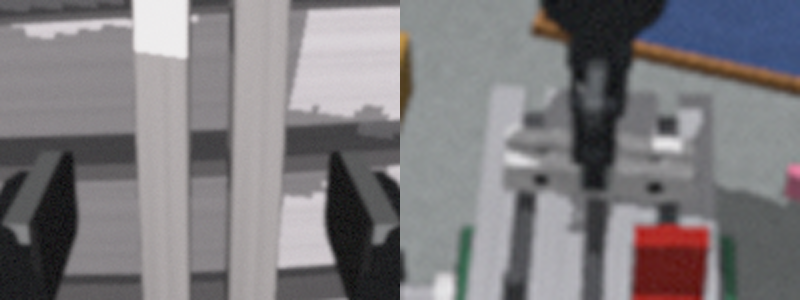

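Call:
step_arm(steps=[[[-0.4, 0, 0, 0.005, 0], [-0.4, 0, 0, 0.005, 0], [-0.4, 0, 0, 0.004, 0], [-0.4, 0, 0, 0, 0], [-0.4, 0, 0, 0, 0]]])

```text
clock: 7.1
ee_pos: [557.3, 44.8, 82.1]
orientation: [0.237, -3.132, -0.0]
contact_force: [0.2, 0.2, 0.4]
grip_width: 0.696
grip_force: 0.0
```

Call:
step_arm(steps=[[[0.3, 0, 0, 0, 0], [0.6, 0, 0, 0, 0], [1, 0, 0, 0, 0], [1, 0, 0, 0, 0], [1, 0, 0, 0, 0], [1, 0, 0, 0, 0], [1, 0, 0, 0, 0], [1, 0, 0, 0, 0]]])

```text
clock: 7.9
ee_pos: [557.8, 44.9, 83.1]
orientation: [-0.237, 3.131, 0.0]
contact_force: [0.1, 0.8, 5.8]
grip_width: 0.265
grip_force: 60.4
```

Gripped (60 N, about 23 mm). I'll lift.

Call:
step_arm(steps=[[[1, 0, 0, -0.01, 0], [1, 0, 0, -0.02, 0], [1, 0, 0, -0.03, 0], [1, 0, 0, -0.03, 0], [1, 0, 0, 0, 0], [1, 0, 0, 0, 0], [1, 0, 0, 0, 0]]])

```text
clock: 8.6
ee_pos: [555.3, 44.9, 170.1]
orientation: [0.237, -3.128, -0.001]
contact_force: [-1.0, -0.0, -5.7]
grip_width: 0.266
grip_force: 59.6
```

```bash
python3 - <<'E'
from h import *
s=state();where(s);print(s['contact_force'],s['grip_force'])
grab_frame('wrist');rect('wrist','parallel_a',s['ee_pos'][2]+51,s);rect('wrist','tray',14,s)
grab_frame('top');rect('top','tray',14)
E
```

```text
pos [555.3  44.9 170.1] y-ang 98.66 zdir [-0.005  0.    -1.   ] t 8.6 gw 0.266 j6 -1.84
[-0.98548865 -0.03831481 -5.65783838] 59.555166363716125
parallel_a 0.93 [542.8  48.6] [101.  13.] 9.2 [279. 142. 313. 356.]
parallel_a 0.92 [456.7  -8.6] [30.  7.] 4.9 [176.   2. 196.  70.]
parallel_a 0.78 [545.6  36.8] [100.  13.] 8.5 [250. 147. 283. 358.]
parallel_a 0.75 [435.6 133. ] [ 5. 52.] 23.5 [471.  56. 550.  72.]
tray 0.64 [ 526.4 -276.4] [197. 275.] 85.9 [  0.  28. 113. 250.]
tray 0.64 [ 526.5 -305.2] [241. 278.] 85.6 [367. 172. 459. 280.]
```

Both bars came up together (5.7 N of weight). I'll carry them to the tray, whose centre is at (526,-306), and set them near its far side.

Call:
step_arm(steps=[[[1, 0.005, -0.02, 0, 0], [1, 0.0095, -0.041, 0, 0], [1, 0.0095, -0.041, 0, 0], [1, 0.0095, -0.041, 0, 0], [1, 0.0095, -0.041, 0, 0], [1, 0.0095, -0.041, 0, 0], [1, 0.0095, -0.041, 0, 0], [1, 0.0095, -0.041, 0, 0], [1, 0.0095, -0.041, 0, 0], [1, 0.0095, -0.041, 0, 0], [1, 0, 0, 0, 0], [1, 0, 0, 0, 0]]])

```text
clock: 10.05
ee_pos: [525.8, -354.3, 171.3]
orientation: [0.233, -3.132, -0.003]
contact_force: [-0.4, 1.1, -5.8]
grip_width: 0.266
grip_force: 60.3
```

Call:
step_arm(steps=[[[1, 0, 0, 0.02, 0], [1, 0, 0, 0.04, 0], [1, 0, 0, 0.04, 0], [1, 0, 0, 0.04, 0], [1, 0, 0, 0.02, 0], [1, 0, 0, 0.01, 0], [1, 0, 0, 0, 0], [1, 0, 0, 0, 0], [1, 0, 0, 0, 0]]])

```text
clock: 10.95
ee_pos: [527.9, -354.3, 4.2]
orientation: [-0.238, 3.13, -0.004]
contact_force: [0.3, -0.3, -6.2]
grip_width: 0.266
grip_force: 60.4
```

```bash
python3 - <<'E'
from h import *
s=state();where(s);print(s['contact_force'],s['grip_force'])
grab_frame('wrist');rect('wrist','parallel_a',42,s);rect('wrist','tray',14,s)
E
```

```text
pos [ 527.9 -354.3    4.2] y-ang 98.68 zdir [ 0.003 -0.003 -1.   ] t 10.95 gw 0.266 j6 -2.49
[ 0.31136886 -0.3440421  -6.16364263] 60.367716550827026
parallel_a 0.77 [ 524.1 -362. ] [110.  14.] 8.5 [254. 146. 280. 358.]
parallel_a 0.64 [ 521.1 -348.9] [111.  13.] 9.0 [278. 142. 311. 352.]
tray 0.62 [ 484.2 -303.3] [235. 194.] 85.8 [151.   2. 560. 388.]
```

Call:
step_arm(steps=[[[1, 0, 0, 0.01, 0], [1, 0, 0, 0.01, 0], [1, 0, 0, 0.003, 0], [1, 0, 0, 0, 0], [1, 0, 0, 0, 0]]])

```text
clock: 11.6
ee_pos: [526.5, -353.4, -21.2]
orientation: [0.237, -3.132, -0.0]
contact_force: [0.2, -0.8, -5.8]
grip_width: 0.268
grip_force: 60.4
```

Call:
step_arm(steps=[[[1, 0, 0, 0.002, 0], [1, 0, 0, 0, 0], [1, 0, 0, 0, 0]]])

```text
clock: 11.9
ee_pos: [526.8, -353.7, -21.9]
orientation: [-0.237, 3.132, -0.001]
contact_force: [-1.9, 1.4, 1.5]
grip_width: 0.264
grip_force: 61.5
```

Call:
step_arm(steps=[[[0.45, 0, 0, 0, 0], [0.4, 0, 0, 0, 0], [0.35, 0, 0, 0, 0], [0.25, 0, 0, 0, 0], [0.1, 0, 0, 0, 0], [0.0, 0, 0, 0, 0], [0.0, 0, 0, 0, 0], [0.0, 0, 0, 0, 0], [0, 0, 0, -0.01, 0], [0, 0, 0, -0.02, 0], [0, 0, 0, -0.03, 0], [0, 0, 0, -0.04, 0]]])

```text
clock: 13.1
ee_pos: [525.4, -352.4, 77.3]
orientation: [0.237, -3.13, -0.004]
contact_force: [1.4, 0.3, -0.7]
grip_width: 0.504
grip_force: 0.0
```

Call:
step_arm(steps=[[[0, 0, 0, -0.05, 0], [0, 0, 0, -0.05, 0], [0, 0, 0, -0.05, 0], [-0.4, 0, 0, -0.02, 0], [-0.4, 0, 0, 0, 0]]])

```text
clock: 13.6
ee_pos: [528.5, -355.2, 253.0]
orientation: [-0.237, 3.126, -0.012]
contact_force: [0.4, -1.0, -0.1]
grip_width: 0.699
grip_force: 0.0
```

```bash
python3 - <<'E'
from h import *
s=state();where(s);print(s['contact_force'],s['grip_force'])
grab_frame('wrist');rect('wrist','parallel_a',30,s);rect('wrist','tray',14,s);rect('wrist','stop',168,s)
grab_frame('top');rect('top','stop',122);rect('top','tray',14);rect('top','parallel_a',30)
E
```

```text
pos [ 528.5 -355.2  253. ] y-ang 98.67 zdir [ 0.008 -0.007 -1.   ] t 13.6 gw 0.699 j6 -2.49
[ 0.43276135 -0.96127346 -0.13770366] 0.0
parallel_a 0.92 [ 525.1 -347. ] [119.  15.] 8.8 [282. 123. 295. 220.]
parallel_a 0.82 [387.6 -94.5] [117.  30.] 6.5 [476.  72. 498. 156.]
parallel_a 0.74 [ 528.4 -359.9] [119.  12.] 8.7 [279. 130. 282. 224.]
tray 0.57 [ 524.4 -306.3] [236. 275.] 85.5 [211.  52. 431. 276.]
stop 0.76 [ 385.7 -103.7] [34. 31.] 12.8 [537.  98. 560. 130.]
stop 0.77 [351.3 159. ] [33. 45.] 72.1 [233. 281. 249. 302.]
stop 0.71 [349.   55.5] [42. 34.] 59.2 [270. 286. 288. 302.]
stop 0.65 [490.5 154.3] [43. 57.] 11.7 [230. 226. 253. 245.]
tray 0.8 [ 525.6 -306.5] [237. 275.] 85.3 [368. 174. 457. 272.]
tray 0.25 [494.5 163.5] [52. 65.] 13.2 [228. 221. 256. 246.]
tray 0.17 [544.4 113.1] [277. 354.] 41.2 [185. 154. 324. 254.]
parallel_a 0.72 [ 525.6 -346.5] [118.  21.] 8.3 [423. 202. 440. 242.]
parallel_a 0.68 [ 531.6 -360.8] [108.  13.] 8.3 [428. 203. 438. 242.]
parallel_a 0.53 [394.9 -81.6] [100.  14.] 5.1 [326. 255. 338. 289.]
parallel_a 0.45 [351.3 295.1] [ 12. 119.] 23.5 [171. 280. 216. 296.]
```

The pair is standing side by side in the tray (spacing 13 mm, parallel). Next I'll go above the stop.

Call:
step_arm(steps=[[[-0.4, 0, 0, 0, -0.05], [-0.4, -0.0057, 0.0439, 0, 0], [-0.4, -0.0057, 0.0439, 0, 0], [-0.4, -0.0057, 0.0439, 0, 0], [-0.4, -0.0057, 0.0439, 0, 0], [-0.4, -0.0057, 0.0439, 0, 0], [-0.4, -0.0057, 0.0439, 0, 0], [-0.4, -0.0057, 0.0439, 0, 0], [-0.4, -0.0057, 0.0439, 0, 0], [-0.4, -0.0057, 0.0439, 0, 0], [-0.4, -0.0057, 0.0439, 0, 0], [-0.4, -0.0057, 0.0439, 0, 0]]])

```text
clock: 15.2
ee_pos: [490.9, 134.0, 246.8]
orientation: [0.315, -3.125, -0.0]
contact_force: [0.8, 0.2, 0.6]
grip_width: 0.698
grip_force: 0.0
```

Call:
step_arm(steps=[[[-0.4, 0, 0, 0, 0], [-0.4, 0, 0, 0, 0], [-0.4, 0, 0, 0, 0]]])

```text
clock: 15.5
ee_pos: [491.6, 131.5, 246.9]
orientation: [0.315, -3.125, 0.001]
contact_force: [-0.1, 0.3, 0.2]
grip_width: 0.698
grip_force: 0.0
```

```bash
python3 - <<'E'
from h import *
s=state();where(s)
im=grab_frame('wrist');cv2.imwrite('pics/w7.png',im[:,:,::-1])
rect('wrist','stop',168,s);rect('wrist','stop',122,s,1)
c=im[90:270,160:400,::-1];cv2.imwrite('pics/c7.png',cv2.resize(c,(768,576),interpolation=2))
E
```

```text
pos [491.6 131.5 246.9] y-ang 101.5 zdir [-0.001 -0.001 -1.   ] t 15.5 gw 0.698 j6 -1.73
stop 0.93 [485.  150.4] [51. 51.] 11.8 [272. 175. 340. 234.]
stop 0.85 [371.5 153.6] [24. 30.] 73.0 [318.  42. 359.  88.]
stop 0.93 [496.3 156.5] [60. 60.] 11.8 [272. 175. 340. 234.]
```

View pics/c7.png

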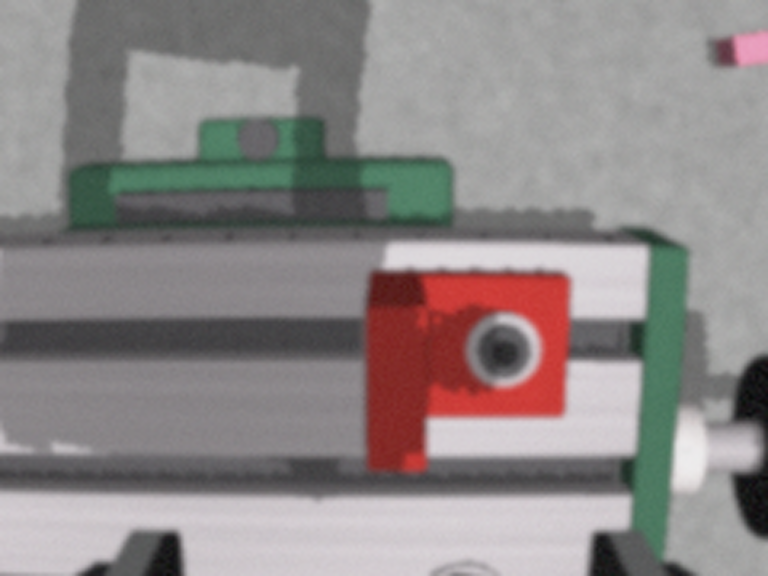

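The crop shows the stop's upright top face from (368,303) to (426,470), its flange and screw head to the right, and the slot clear to the left.

```bash
python3 - <<'E'
from h import *
s=dict(ee_pos=np.array([491.6,131.5,246.9]),orientation=np.array([0.315,-3.125,0.001]))
e=onz('wrist',[[275,184.7],[293.1,184.7],[293.1,236.9],[275,236.9]],168,s);print(e.round(1),e.mean(0).round(1),np.linalg.norm(e[0]-e[3]),np.linalg.norm(e[0]-e[1]))
f=onz('wrist',[[160+570/3.2,90+275/3.2],[160+566/3.2,90+414/3.2]],122,s);print(f.round(1))
b=onz('wrist',np.array([[0,322],[0,360],[640,320],[640,357],[0,458],[0,492],[635,455],[633,490]])/3.2+[160,90],110,s);print(b.round(1))
for i,j in((0,2),(1,3),(4,6),(5,7)):
  d=b[j]-b[i];print(np.degrees(np.arctan2(d[1],d[0])).round(2))
print(((b[0]+b[1])/2).round(1),((b[2]+b[3])/2).round(1))
R=tool(s);print('tool d',(R.T@(e.mean(0)-s['ee_pos'])).round(1))
E
```

```text
[[473.5 123.  168. ]
 [470.7 137.  168. ]
 [513.7 146.3 168. ]
 [516.6 131.6 168. ]] [493.6 134.5 168. ] 43.974848478547244 14.32529509958039
[[462.4 180.5 122. ]
 [504.2 189.7 122. ]]
[[513.4   9.8 110. ]
 [526.   11.1 110. ]
 [473.  208.2 110. ]
 [484.6 211.3 110. ]
 [559.7  14.1 110. ]
 [572.   15.  110. ]
 [516.4 218.5 110. ]
 [528.3 221.2 110. ]]
101.51
101.69
101.95
101.96
[519.7  10.5 110. ] [478.8 209.8 110. ]
tool d [-2.6  2.6 78.9]
```

Call:
step_arm(steps=[[[-0.4, -0.0025, 0.0025, 0.03, -0.004], [-0.4, 0, 0, 0.035, 0], [-0.4, 0, 0, 0.035, 0], [-0.4, 0, 0, 0.025, 0], [-0.4, 0, 0, 0.012, 0], [-0.4, 0, 0, 0, 0], [-0.4, 0, 0, 0, 0], [0.2, 0, 0, 0, 0], [0.5, 0, 0, 0, 0], [0.7, 0, 0, 0, 0], [1, 0, 0, 0, 0], [1, 0, 0, 0, 0]]])

```text
clock: 16.85
ee_pos: [494.3, 135.2, 111.4]
orientation: [-0.322, 3.123, -0.001]
contact_force: [0.0, -1.1, 6.5]
grip_width: 0.176
grip_force: 59.8
```

Call:
step_arm(steps=[[[1, 0, 0, 0, 0], [1, 0, 0, 0, 0], [1, 0, 0, 0, 0]]])

```text
clock: 17.15
ee_pos: [494.3, 135.2, 111.4]
orientation: [-0.322, 3.123, -0.001]
contact_force: [-0.1, -0.0, 6.9]
grip_width: 0.175
grip_force: 59.8
```

Gripped the upright (15 mm at 60 N). I'll unload the slight downward press, then slide along the slot.

Call:
step_arm(steps=[[[1, 0, 0, -0.0015, 0], [1, 0, -0.005, 0, 0], [1, 0, -0.01, 0, 0], [1, 0, -0.015, 0, 0], [1, 0, -0.015, 0, 0], [1, 0, -0.015, 0, 0]]])

```text
clock: 17.75
ee_pos: [505.6, 74.6, 111.6]
orientation: [0.321, -3.124, 0.0]
contact_force: [-0.3, -0.0, -3.6]
grip_width: 0.173
grip_force: 58.6
```

Call:
step_arm(steps=[[[1, 0, -0.015, 0, 0], [1, 0, -0.015, 0, 0], [1, 0, -0.015, 0, 0], [1, 0, -0.015, 0, 0], [1, 0, -0.01, 0, 0], [1, 0, 0, 0, 0]]])

```text
clock: 18.35
ee_pos: [520.7, 6.4, 111.9]
orientation: [-0.319, 3.125, -0.001]
contact_force: [0.1, -0.8, -2.9]
grip_width: 0.171
grip_force: 58.7
```

Call:
step_arm(steps=[[[1, 0, -0.015, 0, 0], [1, 0, -0.02, 0, 0], [1, 0, -0.02, 0, 0], [1, 0, -0.02, 0, 0], [1, 0, -0.02, 0, 0], [1, 0, -0.015, 0, 0], [1, 0, -0.01, 0, 0], [1, 0, -0.005, 0, 0], [1, 0, 0, 0, 0], [1, 0, 0, 0, 0], [1, 0, 0, 0, 0]]])

```text
clock: 19.45
ee_pos: [545.0, -113.6, 111.7]
orientation: [0.323, -3.124, -0.001]
contact_force: [-0.5, 0.1, -3.1]
grip_width: 0.175
grip_force: 58.8
```

```bash
python3 - <<'E'
from h import *
s=state();where(s);print(s['contact_force'],s['grip_force'])
p=s['ee_pos'][:2]-[548,91.5];print('upright table y',p@[-.203,.979],'x',p@[.979,.203])
im=grab_frame('wrist');rect('wrist','stop',168,s,2)
E
```

```text
pos [ 545.  -113.6  111.7] y-ang 101.81 zdir [-0.001  0.    -1.   ] t 19.45 gw 0.175 j6 -2.18
[-0.47857121  0.11401822 -3.0892449 ] 58.798694014549255
upright table y -200.14964113527938 x -44.56815617197376
stop 0.71 [ 533.8 -101.9] [59. 46.] 12.1 [259. 206. 376. 335.]
```

The stop is clear of the slot: its heel is 21 mm past the end, at slot height. Now to the tray.

Call:
step_arm(steps=[[[1, 0.005, -0.0173, 0, 0], [1, 0.0102, -0.034, 0, 0], [1, 0.0102, -0.034, 0, 0], [1, 0.0102, -0.034, 0, 0], [1, 0.0102, -0.034, 0, 0], [1, 0.005, -0.018, 0, 0], [1, 0, 0, 0.025, 0], [1, 0, 0, 0.03, 0], [1, 0, 0, 0.017, 0], [1, 0, 0, 0.005, 0], [1, 0, 0, 0, 0], [1, 0, 0, 0, 0]]])

```text
clock: 20.75
ee_pos: [531.4, -292.6, 35.7]
orientation: [-0.323, 3.124, -0.002]
contact_force: [1.1, 0.1, -2.1]
grip_width: 0.175
grip_force: 59.0
```

Call:
step_arm(steps=[[[1, 0, 0, 0.003, 0], [1, 0, 0, 0.002, 0], [1, 0, 0, 0, 0], [1, 0, 0, 0, 0]]])

```text
clock: 21.15
ee_pos: [530.6, -292.6, 30.1]
orientation: [-0.322, 3.125, -0.0]
contact_force: [-0.2, 0.5, -3.1]
grip_width: 0.172
grip_force: 59.1
```

Call:
step_arm(steps=[[[1, 0, 0, 0.002, 0], [1, 0, 0, 0, 0], [1, 0, 0, 0, 0]]])

```text
clock: 21.45
ee_pos: [530.5, -292.5, 27.7]
orientation: [0.322, -3.125, -0.0]
contact_force: [0.6, -0.8, -3.3]
grip_width: 0.173
grip_force: 59.1
```

Call:
step_arm(steps=[[[1, 0, 0, 0.001, 0], [1, 0, 0, 0, 0], [1, 0, 0, 0, 0]]])

```text
clock: 21.75
ee_pos: [530.7, -292.7, 27.0]
orientation: [-0.322, 3.125, -0.001]
contact_force: [-0.1, 0.5, -1.5]
grip_width: 0.171
grip_force: 59.2
```

Contact is beginning. I'll go 1 mm more, then release gently and retreat.

Call:
step_arm(steps=[[[1, 0, 0, 0.001, 0], [1, 0, 0, 0, 0], [0.65, 0, 0, 0, 0], [0.6, 0, 0, 0, 0], [0.5, 0, 0, 0, 0], [0.3, 0, 0, 0, 0], [0.1, 0, 0, 0, 0], [0.1, 0, 0, 0, 0], [0.1, 0, 0, 0, 0], [0.1, 0, 0, -0.01, 0], [0.1, 0, 0, -0.02, 0], [0.1, 0, 0, -0.04, 0]]])

```text
clock: 22.95
ee_pos: [528.6, -291.1, 94.4]
orientation: [0.321, -3.12, -0.007]
contact_force: [0.2, -1.1, 0.6]
grip_width: 0.448
grip_force: 0.0
```

Call:
step_arm(steps=[[[0.1, 0, 0, -0.05, 0], [0.1, 0, 0, -0.05, 0], [0.1, 0, 0, -0.05, 0], [0.1, 0, 0, 0, 0], [0.1, 0, 0, 0, 0], [0.1, 0, 0, 0, 0]]])

```text
clock: 23.55
ee_pos: [529.6, -291.7, 245.0]
orientation: [0.322, -3.123, -0.003]
contact_force: [0.5, -0.4, -0.5]
grip_width: 0.453
grip_force: 0.0
```

```bash
python3 - <<'E'
from h import *
s=state();where(s);print(s['contact_force'],s['grip_force'])
grab_frame('wrist');rect('wrist','parallel_a',30,s);rect('wrist','stop',37.5,s,2);rect('wrist','tray',14,s)
grab_frame('side');rect('side','parallel_a',30);rect('side','stop',37.5)
E
```

```text
pos [ 529.6 -291.7  245. ] y-ang 101.76 zdir [-0.002  0.002 -1.   ] t 23.55 gw 0.453 j6 -2.46
[ 0.48650002 -0.43435805 -0.5095942 ] 0.0
parallel_a 0.83 [ 528.2 -359.7] [118.  14.] 7.0 [222. 118. 229. 215.]
parallel_a 0.78 [ 525.4 -347. ] [121.  16.] 8.8 [228. 116. 245. 212.]
parallel_a 0.64 [387.6 -91.5] [118.  26.] 5.2 [439.  66. 466. 153.]
stop 0.78 [ 530.4 -271.5] [57. 61.] 13.2 [270. 161. 325. 206.]
stop 0.59 [347.8  56.9] [96. 46.] 86.5 [517.  96. 559. 132.]
tray 0.57 [ 524.6 -306.2] [236. 276.] 85.2 [163.  42. 392. 283.]
tray 0.42 [812.7 -50.9] [70. 28.] 49.2 [380. 358. 395. 381.]
parallel_a 0.94 [387.2 -66.8] [119.  36.] 5.2 [328. 222. 371. 234.]
parallel_a 0.64 [353.  307.3] [ 22. 127.] 24.3 [333. 324. 356. 379.]
parallel_a 0.45 [ 492.5 -338.8] [53. 39.] 14.5 [299. 161. 333. 169.]
stop 0.7 [343.1 172.6] [69. 48.] 78.9 [345. 286. 367. 316.]
stop 0.65 [352.8  73.2] [62. 47.] 63.6 [353. 256. 372. 277.]
stop 0.55 [ 533.1 -288.5] [ 50. 156.] 9.4 [306. 154. 322. 186.]
```

The stop shows the same upright outline (57 x 61 mm, against 60 x 60 when it stood on the table), and the pair hasn't moved. I'll hand in.

```bash
python3 -c "
from workcell import *
print(sign_off())"
```

```text
the job is handed in; nothing more can be done
None
```

The job is handed in at about 24 s; no verdict came back, but by my last measurements the two parallels stand side by side on edge in the tray and the red stop stands on its foot beside them.

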